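# Turn the status tags of the checked parts

### The job

Three parts wait for the press, each on a stand with a hinged tag whose bar face is up, which means not checked. The bronze bush and then the ball bearing have passed: with the outside of the fingers, first push the crank of the bush's tag so that the tag swings right over its pivot and lies flat on its other side with the ring face up, and after it flip the bearing's tag in the same way. Leave the spur gear's tag, the three parts and the other things round about as they are, and pick nothing up.

Things in the scene. Friction and masses are not known exactly. Their poses are not given: they have to be found in the camera images.
- bearing_stand: Fixed stand with the ball bearing: grey strip 64 x 160 mm, 8 mm thick. Origin on the bench right under the tag's hinge pin; x along the pin, level, away from the robot and to the right; y level, along the strip to the left; z up. The strip runs from y = -43 to 117 mm; the ball bearing lies on it at about y = 80 mm. This stand and the bronze bush's may change places.
- bearing_pivot (a point): Middle of the tag's hinge pin on the ball bearing's stand, 50 mm above the stand's origin; fixed, axes as the stand's, pin along x. Ears at x = 19..27 mm either side hold the pin (y = -9..9 mm, tops 59 mm above the bench). Tag: aluminium flap 34 mm wide, 4 mm thick, reaching 42 mm from the pin, a raised bar on one face, a raised ring on the other.
- bearing_knob (a point): Centre of the 14 mm ball on the crank of the ball bearing's tag; moves with the tag. The crank is fixed to the pin outside the near ear, a 7 mm rod in the plane x = -46 mm of the pivot, 40 mm from the pin to the ball's centre. At the start it leans up and out: ball 20 mm in -y of the pin and 85 mm above the bench. Pushed by its ball to +y it takes the tag along.
- bearing_tag (a joint): Turn of the ball bearing's tag. 0 (start): lies level to -y of the pin (to the right, away from the part), bar face up. 1.57: flap upright, crank then 30 degrees above level on the +y side. 3.14: lies level to +y (towards the part), ring face up, crank down. Turns easily (about 0.5 N at the ball); past upright it falls to the other stop by itself in under 2 s.
- bush_stand: Fixed stand with the bronze bush: grey strip 64 x 160 mm, 8 mm thick. Origin on the bench right under the tag's hinge pin; x along the pin, level, away from the robot and to the right; y level, along the strip to the left; z up. The strip runs from y = -43 to 117 mm; the bronze bush lies on it at about y = 80 mm. This stand and the ball bearing's may change places.
- bush_pivot (a point): Middle of the tag's hinge pin on the bronze bush's stand, 50 mm above the stand's origin; fixed, axes as the stand's, pin along x. Ears at x = 19..27 mm either side hold the pin (y = -9..9 mm, tops 59 mm above the bench). Tag: aluminium flap 34 mm wide, 4 mm thick, reaching 42 mm from the pin, a raised bar on one face, a raised ring on the other.
- bush_knob (a point): Centre of the 14 mm ball on the crank of the bronze bush's tag; moves with the tag. The crank is fixed to the pin outside the near ear, a 7 mm rod in the plane x = -46 mm of the pivot, 40 mm from the pin to the ball's centre. At the start it leans up and out: ball 20 mm in -y of the pin and 85 mm above the bench. Pushed by its ball to +y it takes the tag along.
- bush_tag (a joint): Turn of the bronze bush's tag. 0 (start): lies level to -y of the pin (to the right, away from the part), bar face up. 1.57: flap upright, crank then 30 degrees above level on the +y side. 3.14: lies level to +y (towards the part), ring face up, crank down. Turns easily (about 0.5 N at the ball); past upright it falls to the other stop by itself in under 2 s.
- gear_stand: Fixed stand with the spur gear: grey strip 64 x 160 mm, 8 mm thick. Origin on the bench right under the tag's hinge pin; x along the pin, level, away from the robot and to the right; y level, along the strip to the left; z up. The strip runs from y = -43 to 117 mm; the spur gear lies on it at about y = 80 mm. Stands off to the left, out of the work.
- gear_pivot (a point): Middle of the tag's hinge pin on the spur gear's stand, 50 mm above the stand's origin; fixed, axes as the stand's, pin along x. Ears at x = 19..27 mm either side hold the pin (y = -9..9 mm, tops 59 mm above the bench). Tag: aluminium flap 34 mm wide, 4 mm thick, reaching 42 mm from the pin, a raised bar on one face, a raised ring on the other.
- gear_knob (a point): Centre of the 14 mm ball on the crank of the spur gear's tag; moves with the tag. The crank is fixed to the pin outside the near ear, a 7 mm rod in the plane x = -46 mm of the pivot, 40 mm from the pin to the ball's centre. At the start it leans up and out: ball 20 mm in -y of the pin and 85 mm above the bench. Pushed by its ball to +y it takes the tag along.
- gear_tag (a joint): Turn of the spur gear's tag. 0 (start): lies level to -y of the pin (to the right, away from the part), bar face up. 1.57: flap upright, crank then 30 degrees above level on the +y side. 3.14: lies level to +y (towards the part), ring face up, crank down. Turns easily (about 0.5 N at the ball); past upright it falls to the other stop by itself in under 2 s.
- ball_bearing: Ball bearing, a flat bright steel ring 62 mm across, 16 mm high, loose on its stand; origin at the centre of its underside, z up (10 mm above the bench).
- bronze_bush: Bronze bush, a plain brassy tube 52 mm across, 45 mm high, upright and loose on its stand; origin at the centre of its underside (10 mm above the bench).
- spur_gear: Spur gear with teeth, 65 mm across, 26 mm high, loose on its stand; origin at the centre of its underside (10 mm above the bench).
- big_nut: Dark hexagon nut, 36 x 41 x 19 mm, loose on the bench, a bystander; origin at the centre of its underside.
- wood_wedge: Wooden wedge, 32 x 100 x 26 mm, loose on the bench, a bystander; origin at the centre of its underside.
- vee_block: Steel vee block, 45 x 44 x 35 mm, loose on the bench, a bystander; origin at the centre of its underside.

How it is judged:
By the outcome, as a careful person would: the job done as asked, in the order asked, and still so for the second after the job is handed in, with the robot touching nothing.
It also fails if it takes over 45 s, if anything falls off the work surface, if the arm or the gripper's body presses on something with over 40 N, if the wrist force passes 120 N, or if a joint passes its speed limit or range.

### The arm

A 6-joint arm with a two-finger parallel gripper is mounted at the origin on a cart in front of the work surface, level with it; the furniture and walls round the work are solid. World frame = base frame: x ahead of the robot, y to its left, z up, the work surface at z = 0. Lengths are in mm, angles in degrees, forces in N, time in s.
With the tool pointing down it reaches from about 350 to 850 mm from the base axis. Payload 8.1 kg.
Tool frame: the origin (TCP) lies at the very end of the fingers, on their centre line; the grasp point (between the pads) lies 19 mm behind it (pinch_z is the z of the grasp point in the tool frame, in mm); z points along the fingers, y is the direction in which the jaws open and shut (so a half turn about z gives the same grasp; the last joint's range is limited). The gripper opens to 85 mm and grips with 20 to 120 N. Pads are 22 mm wide; open, the fingers measure 114 mm over their backs; the gripper's body (76 mm by 85 mm) begins 54 mm behind the grasp point. The pads swing forward as they close: fully open they stand 13 mm farther back than shut.
Start: joints at [59.737, 7.471, 85.268, -0, 87.261, -4.893], TCP at [257.063, 542.148, 231.292] pointing down, gripper open.
Joint ranges: [-169.43, 169.43], [-51.17, 129.36], [1.28, 143.12], [-76.62, 256.62], [0, 156.53], [-152.29, 152.29]. Speed limits (degrees/s): [136.94, 136.94, 159.86, 180, 180, 180].

### API

Orientations are given as [roll, pitch, yaw] about the fixed x, y, z axes, in that order (R = Rz(yaw) Ry(pitch) Rx(roll)).
In Python, from bench import * gives the robot as it stands.
- The arm moves only by the shell command python3 -m creep 'ROWS' [FORCE]. ROWS is a JSON object of lists of equal length, an entry for each row: "translation": the shift along the tool's x, y, z in mm, a list of three; "rotation": the turn, a rotation vector about the tool's x, y, z in rad, a list of three; "claw": the finger opening in mm, from 0 to 85.4. In form: {"translation": [[dx, dy, dz], ...], "rotation": [[ax, ay, az], ...], "claw": [claw, ...]}. A call has 1 to 10 rows; each row shifts and turns the commanded pose from where the row before left it, along the tool's axes as they then stand; what a row does not reach is not made up. A row lasts 1/10 s, in which the tool goes at most 50 mm and 8.59 degrees, less where a joint would pass 70% of its speed; a pose out of reach is approached as far as the arm can. A call is refused whole if a number of a shift passes 50 or a number of a turn 0.15, either way. A call with a gripper value outside its range is refused whole. The fingers move at their own pace and stop on an object; FORCE is the grip in N (left out, the last holds). Time passes only in rows, so rows that do not move let the fingers close. It gives the time, the measured TCP pose, the force and the opening at its end, in the units of the state.
- sense(): the state, without advancing time (a new reading comes with each control period).
- snapshot(name): name is "scene" or "top" or "wrist"; returns a dict with "frame" (420x560x3 uint8, red, green, blue), "intrinsics" (3x3 intrinsics, pixels), "extrinsics" (4x4, takes a point from camera to world coordinates). Camera axes: x right, y up, looking along -z (the intrinsics and any distortion apply to the point x, -y, -z); pixel columns grow to the right and rows downward; lengths in mm; the calibration is good to about 2 mm. The wrist camera is an equidistant fisheye: a pixel r from the principal point sees the ray r / f radians off the axis. A picture is of the moment at which its call begins. There is no depth.
- hand_in(): hands the job in, once; it reports no verdict.
The state is a dict: "time": time; "joint_pos": joint angles; "qd": joint speeds; "joint_efforts": joint torques, N m; "tool_pos": TCP position; "tcp_rot": TCP orientation; "ft_force": force on the tool from outside, world axes, zero at the start; "wrist_torque": the same for the moment, N m; "finger_gap": finger opening in mm.
Only numpy, scipy, OpenCV 4.12 (cv2) and the standard library are available. Lean on these libraries where they do the work, as an engineer would, in place of code of your own. Each camera call takes 0.05 s, during which the arm holds its last target.

## Working session

There is one attempt and no reset: what is moved stays moved. The work goes in short steps, Python scripts to look and compute and a shell command to move; the robot and the scene stay as the last step left them, time stands still between calls to the robot, and variables do not carry over. Pictures are saved under pics/ and viewed, and the job is handed in when it is done.

```bash
ls; mkdir -p pics; python3 - <<'E'
from bench import *
import cv2,json
s=sense();print(s)
for n in("scene","top","wrist"):
    d=snapshot(n);cv2.imwrite(f"pics/{n}0.png",d["frame"][...,::-1]);print(n,d["intrinsics"],d["extrinsics"])
E
```

```text
pics
{'time': 0.0, 'joint_pos': array([ 5.97361872e+01,  7.51471399e+00,  8.53300013e+01,  6.67264887e-04,
        8.72606921e+01, -4.89176775e+00]), 'qd': array([ 0.03650765, -0.02220741,  0.10001643,  0.03329829,  0.01596906,
        0.00037464]), 'joint_efforts': array([ 2.21401901e-04, -5.69422066e+01, -5.00542116e+01, -2.99050453e-04,
        1.52817601e-02, -1.21178263e-05]), 'tool_pos': array([256.78307607, 541.66869646, 230.2416123 ]), 'tcp_rot': array([-1.79895033e+02, -9.65249724e-03,  1.54627914e+02]), 'ft_force': array([0.42079486, 0.17958655, 0.30377256]), 'wrist_torque': array([-0.06771904, -0.02350901, -0.00123714]), 'finger_gap': 85.32254575207023}
scene [[545.04950248   0.         268.24377872]
 [  0.         545.04950248 201.8498692 ]
 [  0.           0.           1.        ]] [[-7.45497176e-01 -5.67783623e-01  3.49078384e-01  9.71331855e+02]
 [ 6.66338875e-01 -6.46735395e-01  3.71114312e-01  4.35234976e+02]
 [ 1.50487179e-02  5.09269169e-01  8.60475711e-01  1.22645513e+03]
 [ 0.00000000e+00  0.00000000e+00  0.00000000e+00  1.00000000e+00]]
top [[392.08210931   0.         280.59246334]
 [  0.         392.08210931 210.50772345]
 [  0.           0.           1.        ]] [[ 2.00859177e-02  9.92632165e-01 -1.19490339e-01  3.99939570e+02]
 [-9.99798246e-01  1.99601620e-02 -2.24927387e-03 -4.87466257e+01]
 [ 1.52344931e-04  1.19511410e-01  9.92832816e-01  1.11106771e+03]
 [ 0.00000000e+00  0.00000000e+00  0.00000000e+00  1.00000000e+00]]
wrist [[325.1922621    0.         283.53677109]
 [  0.         325.1922621  214.49210948]
 [  0.           0.           1.        ]] [[ 4.28395385e-01 -8.62847337e-01 -2.68275731e-01  1.87776712e+02]
 [ 9.03590815e-01  4.08744196e-01  1.28264654e-01  5.74599253e+02]
 [-1.01666748e-03 -2.97359472e-01  9.54765055e-01  3.73273258e+02]
 [ 0.00000000e+00  0.00000000e+00  0.00000000e+00  1.00000000e+00]]
```

View pics/scene0.png

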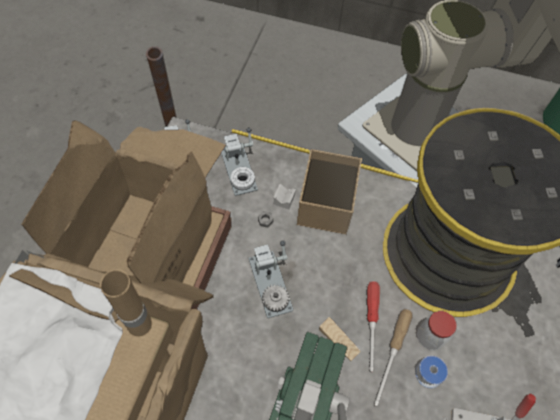

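View pics/top0.png

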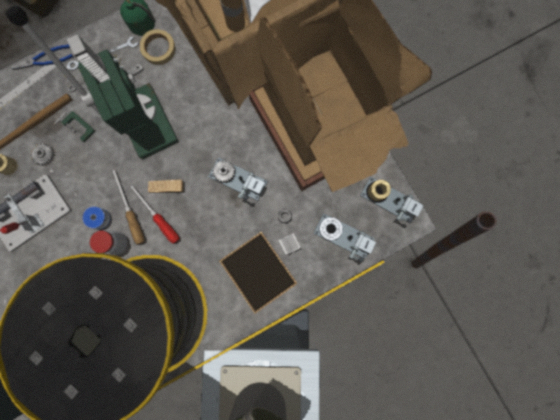

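View pics/wrist0.png

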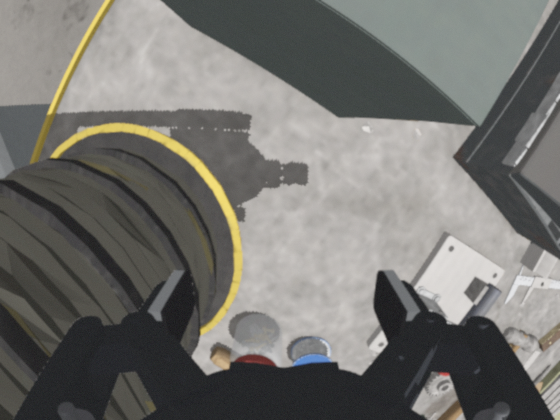

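```bash
cat > h.py <<'E'
import numpy as np,cv2
from bench import *
def proj(d,p):
    E=np.array(d["extrinsics"]);K=np.array(d["intrinsics"])
    c=np.linalg.inv(E)@np.append(np.array(p,float),1);c=np.array([c[0],-c[1],-c[2]])
    return (K@(c/c[2]))[:2]
def ray(d,uv,z):
    E=np.array(d["extrinsics"]);K=np.array(d["intrinsics"])
    v=np.linalg.inv(K)@np.array([uv[0],uv[1],1.]);v=E[:3,:3]@np.array([v[0],-v[1],-v[2]])
    o=E[:3,3];return o+v*(z-o[2])/v[2]
def ray_dir(d,uv):
    E=np.array(d["extrinsics"]);K=np.array(d["intrinsics"])
    v=np.linalg.inv(K)@np.array([uv[0],uv[1],1.]);v=E[:3,:3]@np.array([v[0],-v[1],-v[2]])
    return E[:3,3],v/np.linalg.norm(v)
E
python3 - <<'E'
from h import *
t=snapshot("top");s=snapshot("scene")
for p in([257,542,231],[0,0,0],[0,0,300]):print(proj(t,p),proj(s,p))
f=t["frame"][...,::-1]
cv2.imwrite("pics/topz.png",cv2.resize(f[120:280,300:440],None,fx=5,fy=3.75*5/3.75,interpolation=cv2.INTER_CUBIC)[:800])
cv2.imwrite("pics/topz.png",cv2.resize(f[160:270,300:440],None,fx=5.4,fy=5.4,interpolation=cv2.INTER_CUBIC))
cv2.imwrite("pics/scz.png",cv2.resize(s["frame"][100:240,150:310,::-1],None,fx=4.2,fy=4.2,interpolation=cv2.INTER_CUBIC))
E
```

```text
[  9.32173379 318.01987909] [569.16003869 288.96030137]
[259.43999789 406.95465222] [413.84972457 128.84893846]
[251.14730615 465.63422802] [444.70830447  50.16277027]
```

View pics/topz.png

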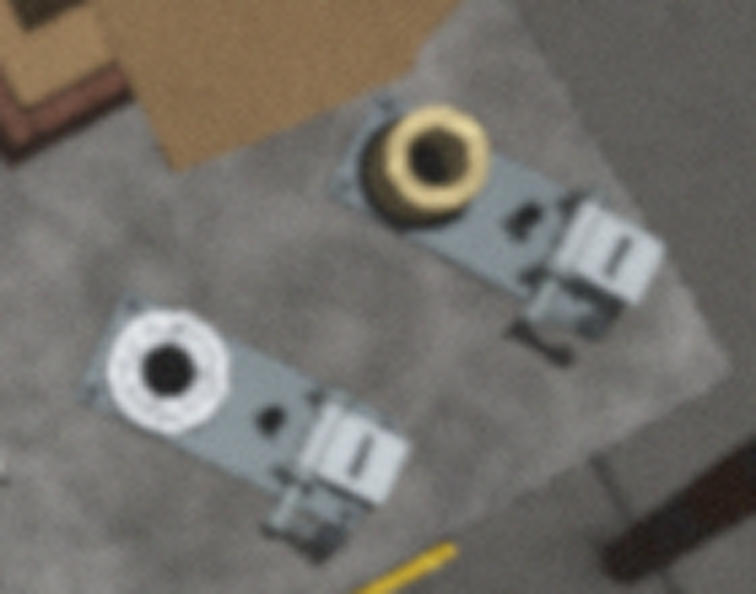

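View pics/scz.png

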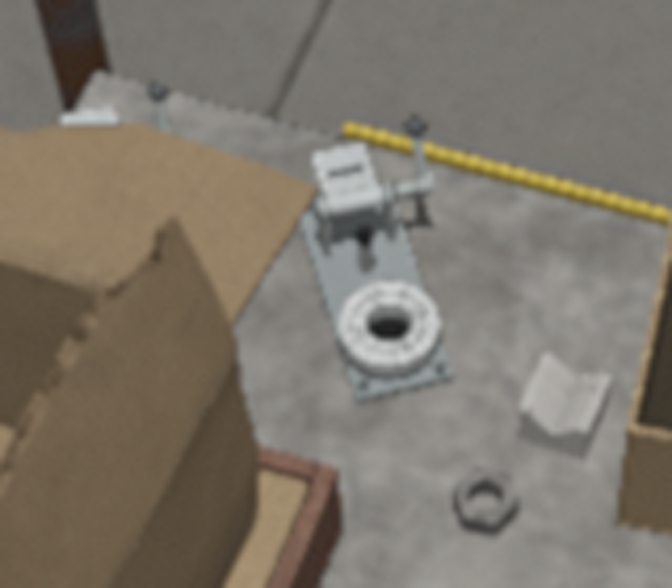

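```bash
python3 - <<'E'
from h import *
t=snapshot("top");s=snapshot("scene")
T=lambda a,b:np.array([(a+.5)/5.4-.5+300,(b+.5)/5.4-.5+160])
S=lambda a,b:np.array([(a+.5)/4.2-.5+150,(b+.5)/4.2-.5+100])
def tri(a,b):
    o1,d1=ray_dir(t,a);o2,d2=ray_dir(s,b)
    M=np.stack([d1,-d2],1);x=np.linalg.lstsq(M,o2-o1,rcond=None)[0]
    p,q=o1+d1*x[0],o2+d2*x[1];return (p+q)/2,np.linalg.norm(p-q)
print("bear knob",tri(T(320,548),S(415,125)))
print("bush knob",tri(T(605,315),S(158,90)))
print("ring z26 top",ray(t,T(168,371),26),"sc",ray(s,S(390,322),26),tri(T(168,371),S(390,322)))
print("bush top z55",ray(t,T(438,157),55))
print("flap bar bear z54",ray(t,T(362,453),54),ray(s,S(346,172),54),tri(T(362,453),S(346,172)))
print("flap bar bush z54",ray(t,T(621,256),54))
# strip corner
print("bear strip corners z8",[ray(t,T(*p),8)[:2].round() for p in((80,398),(130,292))], "bush",[ray(t,T(*p),8)[:2].round() for p in((333,187),(382,95))])
for nm,ps in dict(flap=[(180,170),(450,0),(405,75)],edge=[(730,375),(520,30)]).items():print(nm,[ray(t,T(*p),0)[:2].round() for p in ps])
E
```

```text
bear knob (array([ 397.38050346, -254.85141532,   84.49438205]), np.float64(6.50846470446584))
bush knob (array([ 507.6503046 , -386.07225003,   89.97305066]), np.float64(8.407183974700486))
ring z26 top [ 483.66164886 -186.18351791   26.        ] sc [ 483.20059679 -185.49308914   26.        ] (array([ 483.40732382, -185.86829865,   25.9428935 ]), np.float64(0.8180457652349002))
bush top z55 [ 592.611848   -318.53100141   55.        ]
flap bar bear z54 [ 442.54316845 -279.39856696   54.        ] [ 441.62673603 -276.40471238   54.        ] (array([ 441.71962909, -278.55182573,   52.55394245]), np.float64(2.8627242701461704))
flap bar bush z54 [ 544.08740933 -410.37392217   54.        ]
bear strip corners z8 [array([ 470., -143.]), array([ 526., -168.])] bush [array([ 584., -275.]), array([ 634., -301.])]
flap [array([ 593., -195.]), array([ 688., -340.]), array([ 647., -315.])]
edge [array([ 489., -485.]), array([ 673., -377.])]
```

```bash
python3 - <<'E'
from h import *
t=snapshot("top");s=snapshot("scene")
def tri(a,b):
    o1,d1=ray_dir(t,a);o2,d2=ray_dir(s,b)
    M=np.stack([d1,-d2],1);x=np.linalg.lstsq(M,o2-o1,rcond=None)[0]
    p,q=o1+d1*x[0],o2+d2*x[1];return ((p+q)/2).round(),np.linalg.norm(p-q).round()
for n,a,b in[("spool",(85,340),(502,172)),("bin corner",(262,234),(360,157)),("bin corner2",(295,280),(308,150)),("pole top",(486,220),(155,53)),("flap tip",(333,190),(224,150)),("flap tip2",(333,190),(170,175)),("flap r",(408,135),(140,130))]:
    print(n,tri(a,b))
f=t["frame"][...,::-1]
cv2.imwrite("pics/t1.png",cv2.resize(f[0:260,200:480],None,fx=2.3,fy=2.3,interpolation=cv2.INTER_CUBIC))
f=s["frame"][...,::-1]
cv2.imwrite("pics/s1.png",cv2.resize(f[40:400,0:280],None,fx=1.66,fy=1.66,interpolation=cv2.INTER_CUBIC))
E
```

```text
spool (array([242., 309., 365.]), np.float64(1.0))
bin corner (array([418.,  38., 313.]), np.float64(113.0))
bin corner2 (array([347., -87., 121.]), np.float64(3.0))
pole top (array([ 493., -508.,  232.]), np.float64(3.0))
flap tip (array([ 553., -163.,  231.]), np.float64(5.0))
flap tip2 (array([ 615., -217.,  113.]), np.float64(105.0))
flap r (array([ 673., -321.,  257.]), np.float64(19.0))
```

View pics/t1.png

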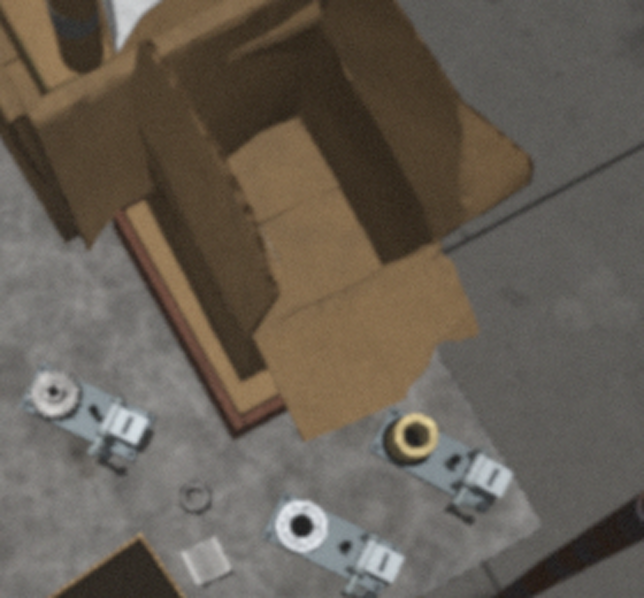

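View pics/s1.png

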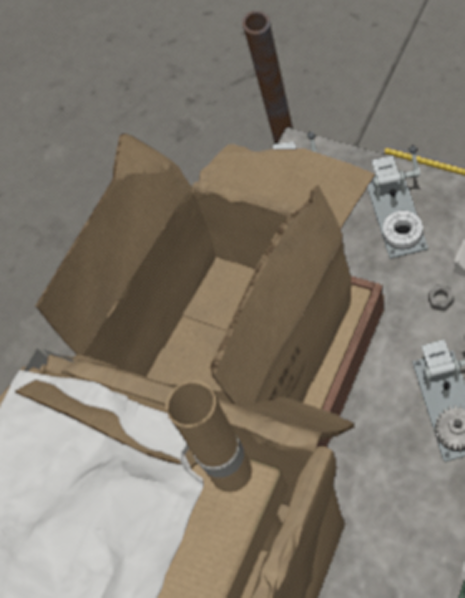

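```bash
python3 -m creep '{"translation":[[0,0,-40],[0,0,-40],[0,0,-40],[0,0,-40],[0,0,-40],[0,0,0]],"rotation":[[0,0,0],[0,0,0],[0,0,0],[0,0,0],[0,0,0],[0,0,0]],"claw":[0,0,0,0,0,0]}'
```

```text
time: 1.05
tool_pos: [257.7, 543.2, 439.1]
tcp_rot: [179.4, 0.1, 154.6]
ft_force: [0.6, 0.2, 0.6]
finger_gap: 0.5
```

```bash
python3 -m creep '{"translation":[[-38,-20,0],[-38,-20,0],[-38,-20,0],[-38,-20,0],[-38,-20,0],[-38,-20,0],[-38,-20,0],[0,0,0]],"rotation":[[0,0,0],[0,0,0],[0,0,0],[0,0,0],[0,0,0],[0,0,0],[0,0,0],[0,0,0]],"claw":[0,0,0,0,0,0,0,0]}'
```

```text
time: 1.85
tool_pos: [440.0, 297.7, 430.7]
tcp_rot: [-179.9, 0.1, 154.3]
ft_force: [-0.3, 1.0, -0.4]
finger_gap: -0.0
```

```bash
python3 -m creep '{"translation":[[-22,-37,0],[-22,-37,0],[-22,-37,0],[-22,-37,0],[-22,-37,0],[-22,-37,0],[-22,-37,0],[0,0,0]],"rotation":[[0,0,0],[0,0,0],[0,0,0],[0,0,0],[0,0,0],[0,0,0],[0,0,0],[0,0,0]],"claw":[0,0,0,0,0,0,0,0]}' && python3 -m creep '{"translation":[[-22,-36,0],[-22,-36,0],[-22,-36,0],[-22,-36,0],[-22,-36,0],[-22,-36,0],[-22,-36,0],[-22,-36,0],[0,0,0]],"rotation":[[0,0,0],[0,0,0],[0,0,0],[0,0,0],[0,0,0],[0,0,0],[0,0,0],[0,0,0],[0,0,0]],"claw":[0,0,0,0,0,0,0,0,0]}'; python3 - <<'E'
from h import *
for n in("scene","top","wrist"):
    d=snapshot(n);cv2.imwrite(f"pics/{n}1.png",d["frame"][...,::-1])
s=sense();print(s['tool_pos'],s['tcp_rot'],s['joint_pos'])
E
```

```text
time: 2.65
tool_pos: [465.7, -2.1, 430.7]
tcp_rot: [-179.9, 0.0, 154.3]
ft_force: [0.8, 0.5, -1.1]
finger_gap: 0.0
time: 3.55
tool_pos: [501.3, -337.2, 428.2]
tcp_rot: [180.0, -0.2, 154.4]
ft_force: [0.4, 1.5, -0.6]
finger_gap: 0.0
[ 501.83365966 -332.8636496   430.92099858] [ 1.79953846e+02 -3.74046398e-02  1.54661570e+02] [-3.84556086e+01  8.56717017e+00  6.34103105e+01  3.83528273e-02
  1.08069419e+02 -1.03105283e+02]
```

View pics/wrist1.png

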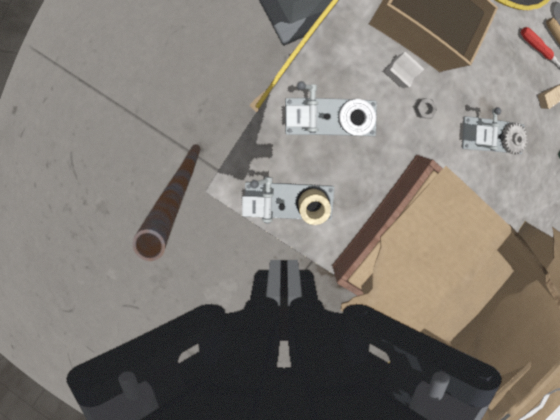

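View pics/scene1.png

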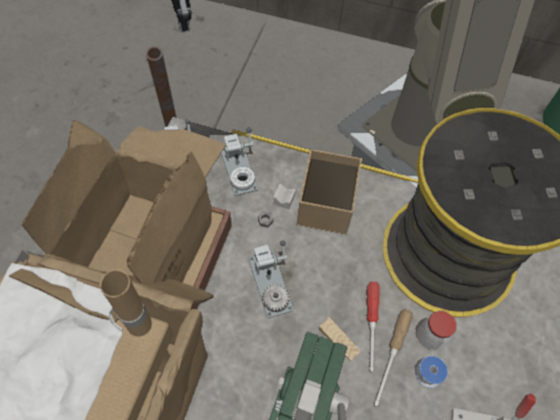

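```bash
cat >> h.py <<'E'
def fray(d,uv):
    E=np.array(d["extrinsics"]);K=np.array(d["intrinsics"])
    x=(uv[0]-K[0,2])/K[0,0];y=(uv[1]-K[1,2])/K[1,1];th=np.hypot(x,y)
    v=np.array([np.sin(th)*x/th,-np.sin(th)*y/th,-np.cos(th)])
    return E[:3,3],E[:3,:3]@v
def tri(r1,r2):
    o1,d1=r1;o2,d2=r2
    x=np.linalg.lstsq(np.stack([d1,-d2],1),o2-o1,rcond=None)[0]
    p,q=o1+d1*x[0],o2+d2*x[1];return ((p+q)/2).round(1),np.linalg.norm(p-q).round(1)
E
python3 - <<'E'
from h import *
from scipy.spatial.transform import Rotation as Ro
w=snapshot("wrist");s=sense()
R=Ro.from_euler('xyz',s['tcp_rot'],degrees=True).as_matrix();p=np.array(s['tool_pos'])
for n,uv in dict(tip=(285,262),tipL=(257,272),L1=(215,308),L2=(72,375),L3=(90,400),bodyL=(150,330),R2=(497,380)).items():
    o,v=fray(w,uv);o=R.T@(o-p);v=R.T@v
    for X in(-11,0,11):
        k=(X-o[0])/v[0];print(n,X,(o+k*v).round(0))
f=w["frame"][...,::-1]
cv2.imwrite("pics/w1z.png",cv2.resize(f[60:290,120:400],None,fx=2.6,fy=2.6,interpolation=cv2.INTER_CUBIC))
cv2.imwrite("pics/w1b.png",cv2.resize(f[230:420,40:520],None,fx=1.65,fy=1.65,interpolation=cv2.INTER_CUBIC)*1.0*2)
E
```

```text
tip -11 [-11.   1.  39.]
tip 0 [ 0.  0. 17.]
tip 11 [11.  0. -6.]
tipL -11 [-11. -16.  26.]
tipL 0 [  0. -14.   5.]
tipL 11 [ 11. -12. -17.]
L1 -11 [-11. -33. -13.]
L1 0 [  0. -29. -29.]
L1 11 [ 11. -25. -46.]
L2 -11 [-11. -82. -69.]
L2 0 [  0. -71. -78.]
L2 11 [ 11. -61. -88.]
L3 -11 [-11. -68. -79.]
L3 0 [  0. -59. -87.]
L3 11 [ 11. -51. -95.]
bodyL -11 [-11. -60. -34.]
bodyL 0 [  0. -52. -47.]
bodyL 11 [ 11. -45. -61.]
R2 -11 [-11.  80. -72.]
R2 0 [  0.  70. -81.]
R2 11 [ 11.  60. -90.][ WARN:0@1.929] global loadsave.cpp:1063 imwrite_ Unsupported depth image for selected encoder is fallbacked to CV_8U.
```

View pics/w1z.png

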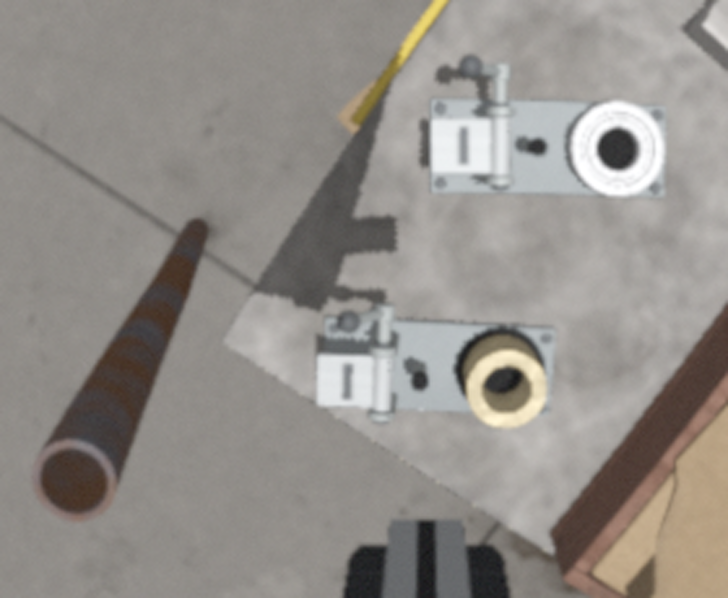

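View pics/w1b.png

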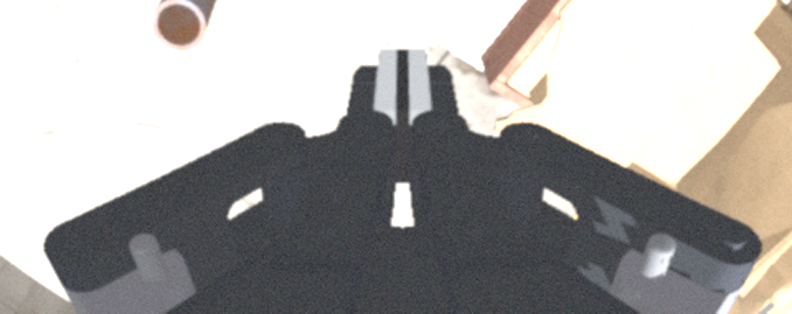

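```bash
python3 - <<'E'
from h import *
w=snapshot("wrist");t=snapshot("top")
W=lambda a,b:fray(w,((a+.5)/2.6-.5+120,(b+.5)/2.6-.5+60))
T=lambda a,b:ray_dir(t,((a+.5)/5.4-.5+300,(b+.5)/5.4-.5+160))
S0=np.array
def pl(r,z): o,v=r; return (o+v*(z-o[2])/v[2]).round(1)
print("bush knob z85",pl(W(348,322),85),tri(W(348,322),T(605,315)))
print("bear knob z85",pl(W(471,67),85),tri(W(471,67),T(320,548)))
print("pole",tri(W(75,480),ray_dir(t,(486,220))))
print("bush top",pl(W(505,380),55),"ring",pl(W(617,148),26))
print("bars",pl(W(348,381),54),pl(W(463,146),54))
print("pinends bush",pl(W(384,312),50),pl(W(380,416),50),"bear",pl(W(502,70),50),pl(W(499,183),50))
print("flap corners z245",[pl(T(*q),245) for q in((180,170),(405,75))])
E
```

```text
bush knob z85 [ 506.  -385.1   85. ] (array([ 504.7, -381. ,  113.2]), np.float64(6.1))
bear knob z85 [ 401.6 -256.5   85. ] (array([ 397.8, -255.3,   66.3]), np.float64(5.3))
pole (array([ 493.9, -510.8,  229.6]), np.float64(0.4))
bush top [ 587.3 -316.4   55. ] ring [ 484.  -186.3   26. ]
bars [ 545.1 -407.8   54. ] [ 441.9 -278.8   54. ]
pinends bush [ 515.3 -367.7   50. ] [ 576.2 -400.4   50. ] bear [ 408.9 -236.9   50. ] [ 472.  -268.2   50. ]
flap corners z245 [array([ 550.3, -163. ,  245. ]), array([ 592.3, -256.6,  245. ])]
```

```bash
python3 -m creep '{"translation":[[0,0,0],[0,0,0],[0,0,0],[0,0,0],[0,0,0],[0,0,0],[0,0,0],[0,0,0],[0,0,0]],"rotation":[[0,0,0.131],[0,0,0.131],[0,0,0.131],[0,0,0.131],[0,0,0.131],[0,0,0.131],[0,0,0.131],[0,0,0.131],[0,0,0]],"claw":[0,0,0,0,0,0,0,0,0]}' && python3 -m creep '{"translation":[[-20,-6,0],[-20,-6,0],[-20,-6,0],[-19,-5,0],[0,0,0],[0,0,0]],"rotation":[[0,0,0],[0,0,0],[0,0,0],[0,0,0],[0,0,0],[0,0,0]],"claw":[0,0,0,0,0,0]}'
```

```text
time: 4.75
tool_pos: [501.5, -332.8, 432.1]
tcp_rot: [179.9, 0.0, 94.5]
ft_force: [-0.0, -0.0, -0.9]
finger_gap: -0.1
time: 5.35
tool_pos: [484.4, -414.9, 431.0]
tcp_rot: [-180.0, -0.0, 94.6]
ft_force: [-0.2, 0.9, 0.7]
finger_gap: -0.1
```

Now descend to about z = 130 and look.

```bash
python3 -m creep '{"translation":[[0,0,45],[0,0,45],[0,0,45],[0,0,45],[0,0,45],[0,0,40],[0,0,35],[0,0,0],[0,0,0]],"rotation":[[0,0,0],[0,0,0],[0,0,0],[0,0,0],[0,0,0],[0,0,0],[0,0,0],[0,0,0],[0,0,0]],"claw":[0,0,0,0,0,0,0,0,0]}';  python3 - <<'E'
from h import *
for n in("scene","top","wrist"):
    d=snapshot(n);cv2.imwrite(f"pics/{n}2.png",d["frame"][...,::-1])
    if n=="top":cv2.imwrite("pics/top2z.png",cv2.resize(d["frame"][120:270,300:500,::-1],None,fx=4,fy=4,interpolation=cv2.INTER_CUBIC))
s=sense();print(s['tool_pos'],s['tcp_rot'],s['ft_force'])
E
```

```text
time: 6.25
tool_pos: [484.8, -413.8, 131.9]
tcp_rot: [-180.0, -0.0, 94.7]
ft_force: [-0.2, -0.1, 0.7]
finger_gap: 0.2
[ 486.24401887 -415.80981675  134.99702211] [179.80219131   0.23037406  94.61602095] [0.1987838  0.20792417 0.41719787]
```

View pics/wrist2.png

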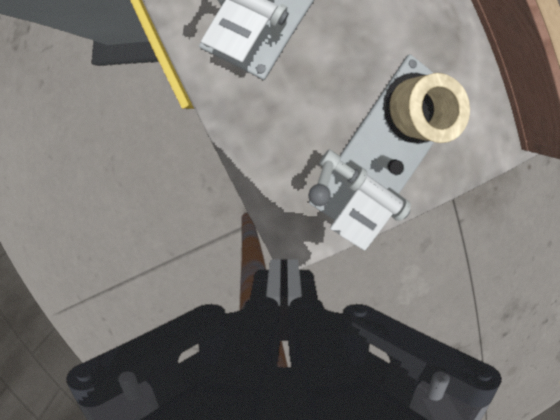

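View pics/top2z.png

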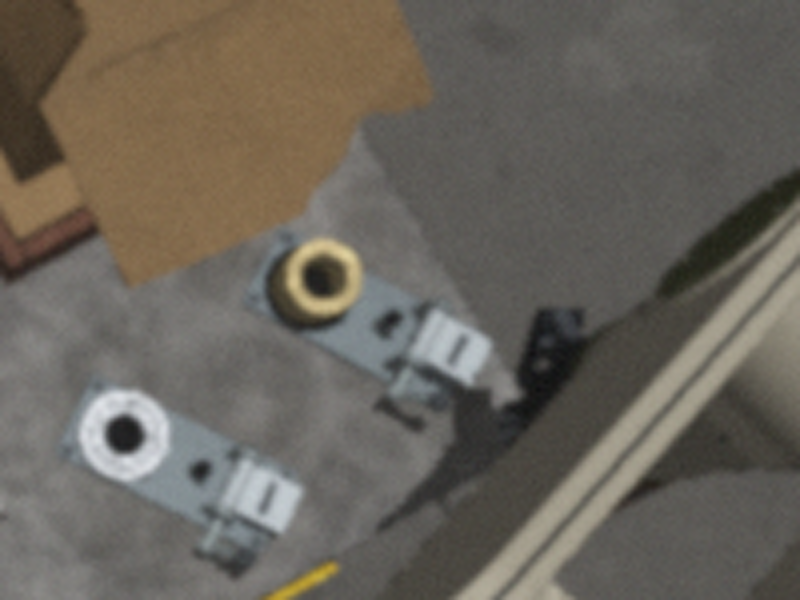

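View pics/scene2.png

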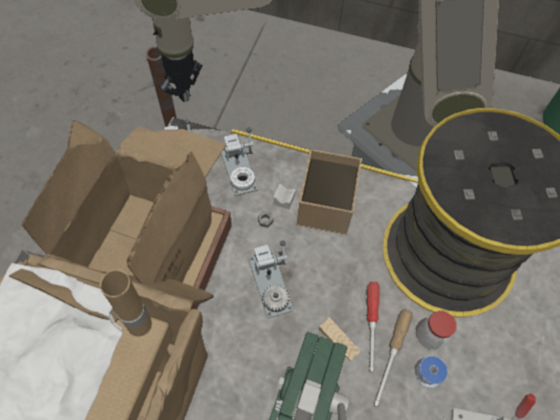

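```bash
python3 - <<'E'
from h import *
w=snapshot("wrist")
for uv in((320,195),):
    o,v=fray(w,uv);print(o+v*(85-o[2])/v[2])
for uv in((327,158),(404,212)):
    o,v=fray(w,uv);print(o+v*(50-o[2])/v[2])
E
python3 -m creep '{"translation":[[0,0,30],[0,0,20],[0,0,12],[0,0,0],[0,0,0]],"rotation":[[0,0,0],[0,0,0],[0,0,0],[0,0,0],[0,0,0]],"claw":[0,0,0,0,0]}';  python3 - <<'E'
from h import *
d=snapshot("wrist");cv2.imwrite(f"pics/wrist3.png",d["frame"][...,::-1])
E
```

```text
[ 506.0088756  -385.63965606   85.        ]
[ 513.0110868  -366.71730731   50.        ]
[ 577.90523811 -401.54487916   50.        ]
time: 6.95
tool_pos: [485.2, -415.1, 70.6]
tcp_rot: [179.9, 0.1, 94.6]
ft_force: [0.5, 1.2, 1.3]
finger_gap: -0.4
```

View pics/wrist3.png

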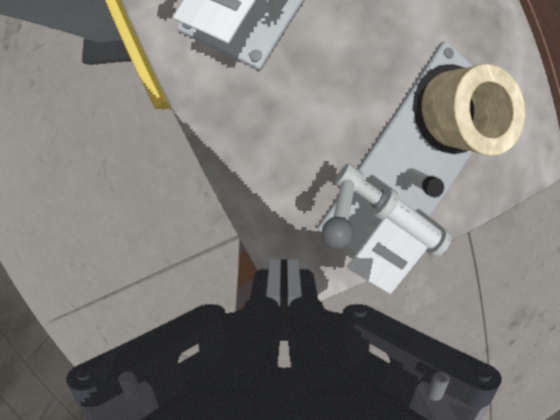

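```bash
python3 -m creep '{"translation":[[-4,6.5,0],[5,3.2,0],[5,3.2,0],[5,3.2,0],[5,3.2,0],[5,3.2,0],[0,0,0]],"rotation":[[0,0,0],[0,0,0],[0,0,0],[0,0,0],[0,0,0],[0,0,0],[0,0,0]],"claw":[0,0,0,0,0,0,0]}';  python3 - <<'E'
from h import *
d=snapshot("wrist");cv2.imwrite(f"pics/wrist4.png",d["frame"][...,::-1])
E
```

```text
time: 7.7
tool_pos: [505.8, -390.8, 69.2]
tcp_rot: [-180.0, -0.0, 94.6]
ft_force: [-0.2, -0.6, -0.1]
finger_gap: -0.2
```

View pics/wrist4.png

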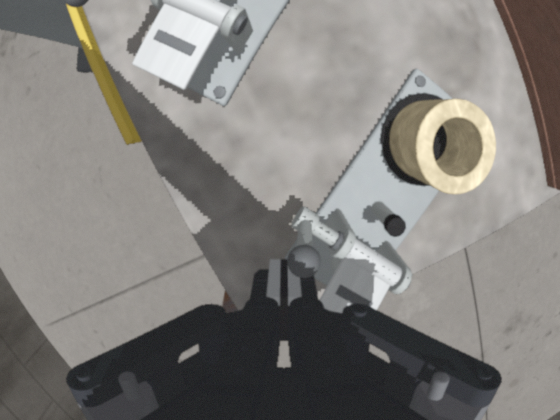

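```bash
python3 -m creep '{"translation":[[5,3.2,0],[5,3.2,0],[5,3.2,0],[5,3.2,0],[0,0,0]],"rotation":[[0,0,0],[0,0,0],[0,0,0],[0,0,0],[0,0,0]],"claw":[0,0,0,0,0]}';  python3 - <<'E'
from h import *
d=snapshot("wrist");cv2.imwrite(f"pics/wrist5.png",d["frame"][...,::-1])
d=snapshot("top");cv2.imwrite("pics/top5z.png",cv2.resize(d["frame"][120:270,300:500,::-1],None,fx=4,fy=4,interpolation=cv2.INTER_CUBIC))
E
```

```text
time: 8.25
tool_pos: [517.0, -369.9, 69.2]
tcp_rot: [180.0, -0.0, 94.6]
ft_force: [-0.9, -0.1, 0.1]
finger_gap: 0.2
```

View pics/wrist5.png

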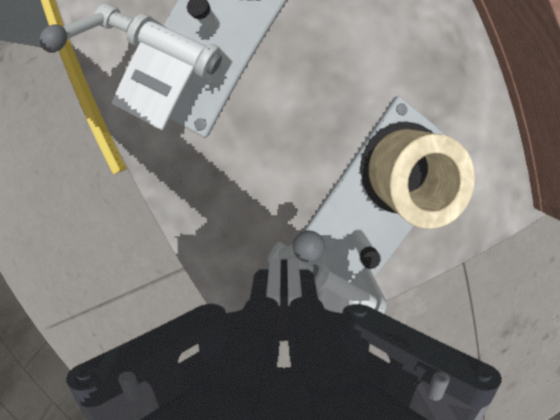

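View pics/top5z.png

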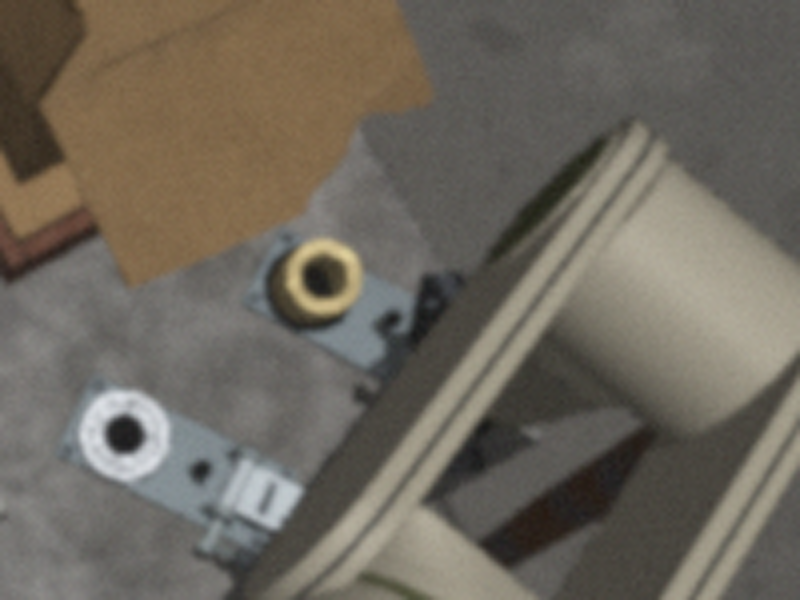

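```bash
python3 -m creep '{"translation":[[5,3.2,0],[5,3.2,0],[5,3.2,0],[0,0,0]],"rotation":[[0,0,0],[0,0,0],[0,0,0],[0,0,0]],"claw":[0,0,0,0]}';  python3 - <<'E'
from h import *
d=snapshot("wrist");cv2.imwrite(f"pics/wrist6.png",d["frame"][...,::-1])
E
```

```text
time: 8.75
tool_pos: [525.4, -354.2, 69.3]
tcp_rot: [180.0, -0.0, 94.6]
ft_force: [-0.2, 0.1, -0.1]
finger_gap: 0.1
```

View pics/wrist6.png

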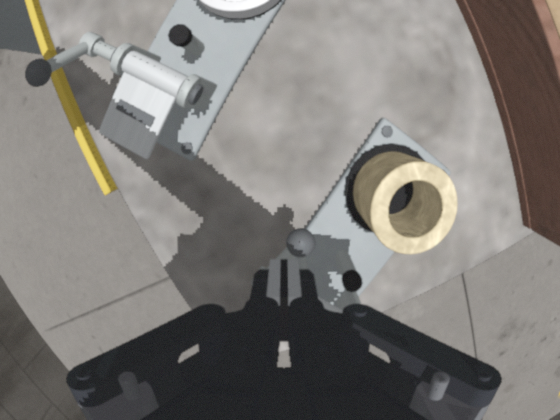

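```bash
python3 -m creep '{"translation":[[5,3.2,0],[5,3.2,0],[0,0,0],[0,0,0],[0,0,0]],"rotation":[[0,0,0],[0,0,0],[0,0,0],[0,0,0],[0,0,0]],"claw":[0,0,0,0,0]}';  python3 - <<'E'
from h import *
d=snapshot("wrist");cv2.imwrite(f"pics/wrist7.png",d["frame"][...,::-1])
E
```

```text
time: 9.3
tool_pos: [530.4, -344.7, 69.3]
tcp_rot: [-180.0, 0.0, 94.6]
ft_force: [0.5, -0.0, -0.2]
finger_gap: 0.1
```

View pics/wrist7.png

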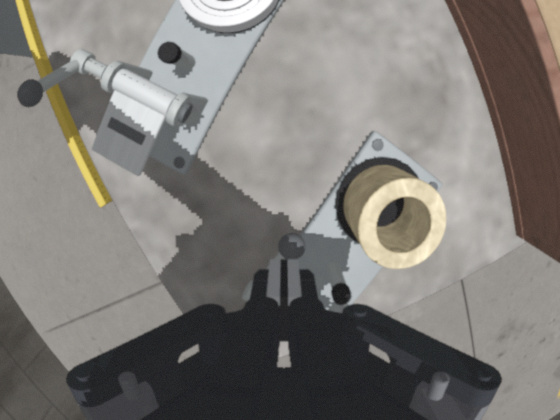

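```bash
python3 -m creep '{"translation":[[2.5,1.6,0],[2.5,1.6,0],[0,0,0],[0,0,0],[0,0,0],[0,0,0],[0,0,0],[0,0,0]],"rotation":[[0,0,0],[0,0,0],[0,0,0],[0,0,0],[0,0,0],[0,0,0],[0,0,0],[0,0,0]],"claw":[0,0,0,0,0,0,0,0]}';  python3 - <<'E'
from h import *
d=snapshot("wrist");cv2.imwrite(f"pics/wrist8.png",d["frame"][...,::-1])
E
```

```text
time: 10.15
tool_pos: [533.2, -339.5, 69.3]
tcp_rot: [180.0, 0.0, 94.6]
ft_force: [0.2, -0.4, 0.1]
finger_gap: 0.0
```

View pics/wrist8.png

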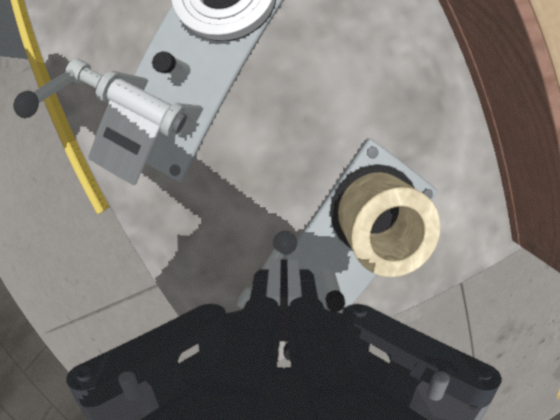

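```bash
cat >> h.py <<'E'
def crank(uv,k0=(506,-385.6),X=np.array([.882,-.47,0]),Y=np.array([.47,.882,0])):
    w=snapshot("wrist");o,v=fray(w,uv);c=np.array([*k0,50.])+20*Y
    k=((c-o)@X)/(v@X);q=o+k*v-c;return q@Y,q[2]+50
E
python3 - <<'E'
from h import *
print(crank((285,243)))
E
```

```text
(np.float64(37.98430234107394), np.float64(38.76576793983017))
```

```bash
python3 -m creep '{"translation":[[0,0,-10],[0,0,-30],[0,0,-40],[0,0,-40],[0,0,-40],[0,0,-40],[0,0,-40],[0,0,-40],[0,0,-40],[0,0,0]],"rotation":[[0,0,0],[0,0,0],[0,0,0],[0,0,0],[0,0,0],[0,0,0],[0,0,0],[0,0,0],[0,0,0],[0,0,0]],"claw":[0,0,0,0,0,0,0,0,0,0]}';  python3 - <<'E'
from h import *
d=snapshot("wrist");cv2.imwrite(f"pics/wrist9.png",d["frame"][...,::-1])
E
```

```text
time: 11.25
tool_pos: [534.5, -340.3, 398.5]
tcp_rot: [179.5, 0.5, 94.6]
ft_force: [0.6, -0.4, 0.2]
finger_gap: -0.1
```

View pics/wrist9.png

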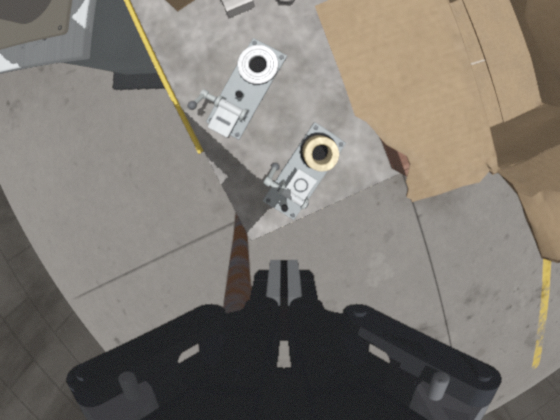

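```bash
python3 -m creep '{"translation":[[0,0,0],[0,0,0],[0,0,0],[0,0,0],[0,0,0],[0,0,0]],"rotation":[[0,0,0.125],[0,0,0.125],[0,0,0.125],[0,0,0.125],[0,0,0],[0,0,0]],"claw":[0,0,0,0,0,0]}' && python3 -m creep '{"translation":[[-3,-31,0],[-3,-32,0],[-2,-31,0],[-2,-32,0],[-2,-31,0],[0,0,0],[0,0,0]],"rotation":[[0,0,0],[0,0,0],[0,0,0],[0,0,0],[0,0,0],[0,0,0],[0,0,0]],"claw":[0,0,0,0,0,0,0]}'; python3 - <<'E'
from h import *
d=snapshot("wrist");cv2.imwrite(f"pics/wrist10.png",d["frame"][...,::-1])
s=sense();print(s['joint_pos'])
E
```

```text
time: 11.9
tool_pos: [533.0, -339.2, 388.6]
tcp_rot: [-179.9, -0.0, 66.1]
ft_force: [0.5, 0.2, -0.2]
finger_gap: 0.3
time: 12.6
tool_pos: [384.8, -286.4, 389.6]
tcp_rot: [179.9, 0.0, 66.0]
ft_force: [0.8, -0.1, -0.2]
finger_gap: -0.1
[-4.27633858e+01 -1.16751447e+01  8.76194521e+01  8.10355774e-03
  1.04011021e+02 -1.87866106e+01]
```

View pics/wrist10.png

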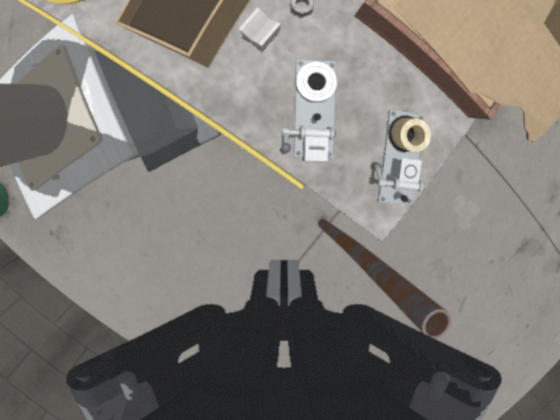

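```bash
python3 - <<'E'
from h import *
w=snapshot("wrist");o,v=fray(w,(285.5,147));print(o+v*(85-o[2])/v[2])
E
python3 -m creep '{"translation":[[0,0,40],[0,0,45],[0,0,45],[0,0,45],[0,0,40],[0,0,30],[0,0,15],[0,0,0],[0,0,0]],"rotation":[[0,0,0],[0,0,0],[0,0,0],[0,0,0],[0,0,0],[0,0,0],[0,0,0],[0,0,0],[0,0,0]],"claw":[0,0,0,0,0,0,0,0,0]}'
python3 - <<'E'
from h import *
d=snapshot("wrist");cv2.imwrite(f"pics/wrist11.png",d["frame"][...,::-1])
E
```

```text
[ 401.22633539 -256.62231607   85.        ]
time: 13.6
tool_pos: [385.8, -286.9, 130.4]
tcp_rot: [179.9, 0.0, 66.0]
ft_force: [0.6, 0.2, 0.0]
finger_gap: 0.3
```

View pics/wrist11.png

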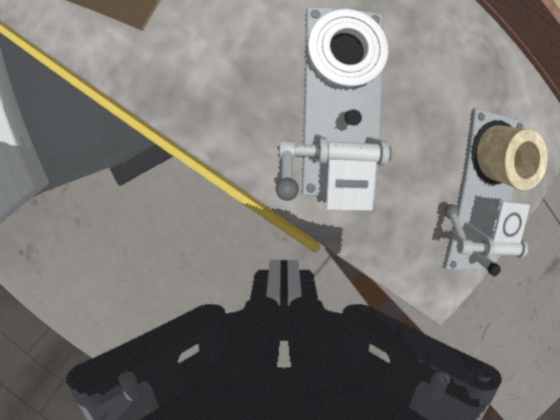

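```bash
python3 -m creep '{"translation":[[0,0,30],[0,0,20],[0,0,11],[0,0,0],[6,0,0],[6,0,0],[6,0,0],[6,0,0],[0,0,0]],"rotation":[[0,0,0],[0,0,0],[0,0,0],[0,0,0],[0,0,0],[0,0,0],[0,0,0],[0,0,0],[0,0,0]],"claw":[0,0,0,0,0,0,0,0,0]}'
python3 - <<'E'
from h import *
d=snapshot("wrist");cv2.imwrite(f"pics/wrist12.png",d["frame"][...,::-1])
E
```

```text
time: 14.55
tool_pos: [395.4, -263.7, 68.7]
tcp_rot: [180.0, -0.0, 66.0]
ft_force: [0.1, -0.0, -0.2]
finger_gap: -0.3
```

View pics/wrist12.png

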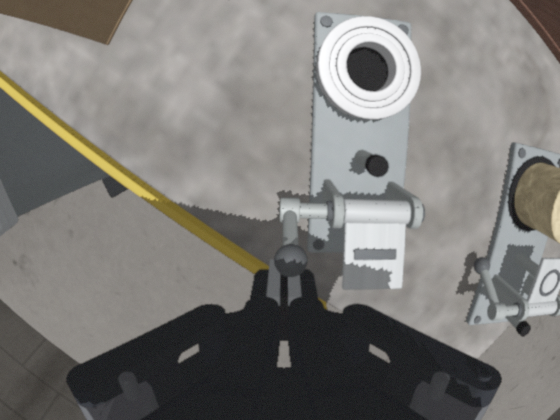

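```bash
python3 -m creep '{"translation":[[6,0,0],[6,0,0],[6,0,0],[6,0,0],[6,0,0],[6,0,0],[6,0,0],[0,0,0]],"rotation":[[0,0,0],[0,0,0],[0,0,0],[0,0,0],[0,0,0],[0,0,0],[0,0,0],[0,0,0]],"claw":[0,0,0,0,0,0,0,0]}'
python3 - <<'E'
from h import *
d=snapshot("wrist");cv2.imwrite(f"pics/wrist13.png",d["frame"][...,::-1])
E
```

```text
time: 15.4
tool_pos: [412.2, -225.3, 68.3]
tcp_rot: [-180.0, -0.0, 66.0]
ft_force: [0.4, 0.5, 0.1]
finger_gap: -0.0
```

View pics/wrist13.png

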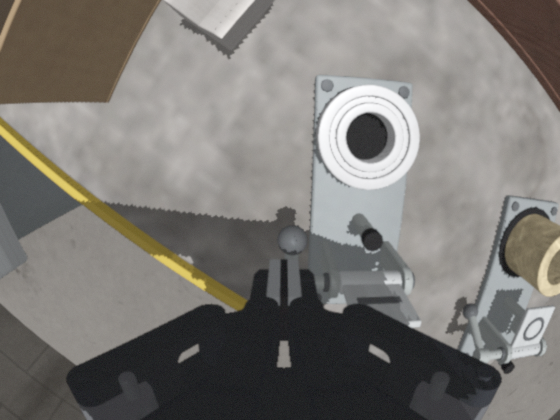

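```bash
python3 -m creep '{"translation":[[5,0,0],[5,0,0],[5,0,0],[4,0,0],[0,0,0],[0,0,0],[0,0,0],[0,0,0],[0,0,0]],"rotation":[[0,0,0],[0,0,0],[0,0,0],[0,0,0],[0,0,0],[0,0,0],[0,0,0],[0,0,0],[0,0,0]],"claw":[0,0,0,0,0,0,0,0,0]}'
python3 - <<'E'
from h import *
d=snapshot("wrist");cv2.imwrite(f"pics/wrist14.png",d["frame"][...,::-1])
E
```

```text
time: 16.35
tool_pos: [419.6, -208.9, 68.3]
tcp_rot: [180.0, 0.0, 65.9]
ft_force: [-0.4, -0.0, 0.5]
finger_gap: 0.3
```

View pics/wrist14.png

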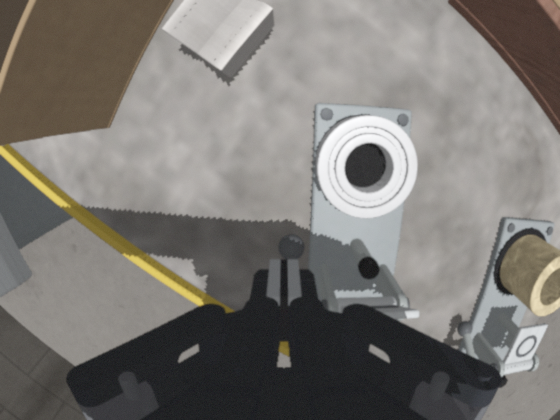

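```bash
python3 - <<'E'
from h import *
print(crank((291,246),(401.2,-257),np.array([.91,-.413,0]),np.array([.413,.91,0])))
E
python3 -m creep '{"translation":[[3,0,0],[3,0,0],[0,0,0],[0,0,0],[0,0,0],[0,0,0],[0,0,0],[0,0,0]],"rotation":[[0,0,0],[0,0,0],[0,0,0],[0,0,0],[0,0,0],[0,0,0],[0,0,0],[0,0,0]],"claw":[0,0,0,0,0,0,0,0]}'
python3 - <<'E'
from h import *
d=snapshot("wrist");cv2.imwrite(f"pics/wrist15.png",d["frame"][...,::-1])
E
```

```text
(np.float64(45.216816393120695), np.float64(63.530887559684885))
time: 17.25
tool_pos: [422.1, -203.3, 68.3]
tcp_rot: [180.0, 0.0, 65.9]
ft_force: [0.5, 0.8, 0.8]
finger_gap: -0.0
```

View pics/wrist15.png

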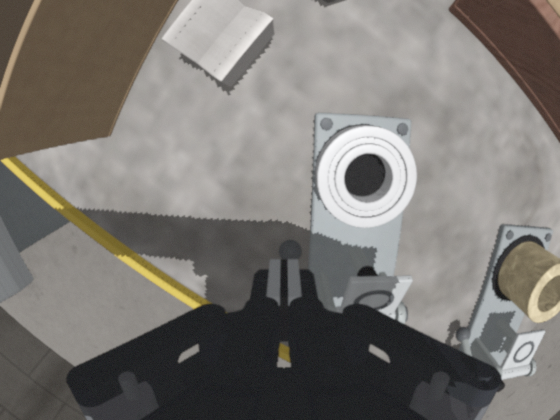

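Ring face visible and the flap is falling. Rise straight up and check.

```bash
python3 -m creep '{"translation":[[0,0,-10],[0,0,-30],[0,0,-40],[0,0,-40],[0,0,-40],[0,0,-40],[0,0,-40],[0,0,-40],[0,0,0],[0,0,0]],"rotation":[[0,0,0],[0,0,0],[0,0,0],[0,0,0],[0,0,0],[0,0,0],[0,0,0],[0,0,0],[0,0,0],[0,0,0]],"claw":[0,0,0,0,0,0,0,0,0,0]}' && python3 -m creep '{"translation":[[-30,0,0],[-30,0,0],[-30,0,0],[0,0,0],[0,0,0],[0,0,0]],"rotation":[[0,0,0],[0,0,0],[0,0,0],[0,0,0],[0,0,0],[0,0,0]],"claw":[0,0,0,0,0,0]}'
python3 - <<'E'
from h import *
d=snapshot("wrist");cv2.imwrite(f"pics/wrist16.png",cv2.resize(d["frame"][0:300,150:510,::-1],None,fx=2,fy=2,interpolation=cv2.INTER_CUBIC))
d=snapshot("scene");cv2.imwrite(f"pics/scene16.png",d["frame"][...,::-1])
E
```

```text
time: 18.3
tool_pos: [422.5, -203.5, 350.1]
tcp_rot: [179.8, 0.0, 65.9]
ft_force: [-0.2, 0.7, -0.5]
finger_gap: 0.1
time: 18.9
tool_pos: [385.4, -284.6, 347.4]
tcp_rot: [-179.9, -0.1, 66.0]
ft_force: [-0.1, 0.9, -0.1]
finger_gap: -0.2
```

View pics/wrist16.png

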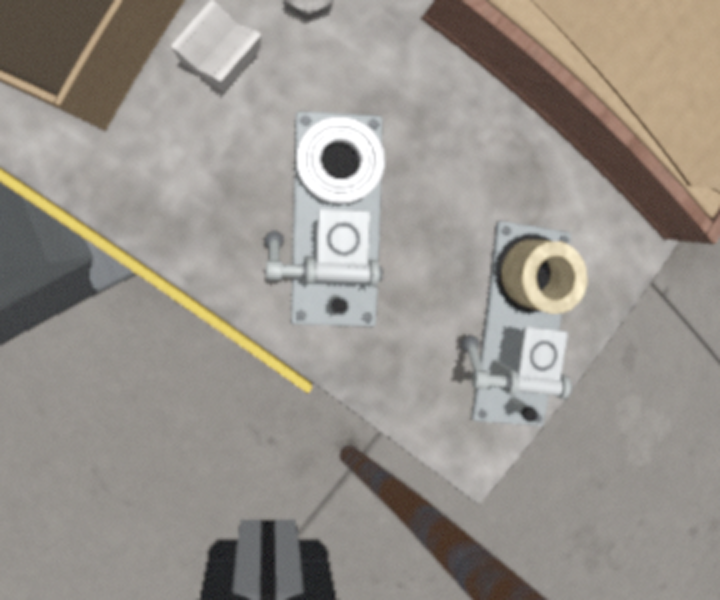

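View pics/scene16.png

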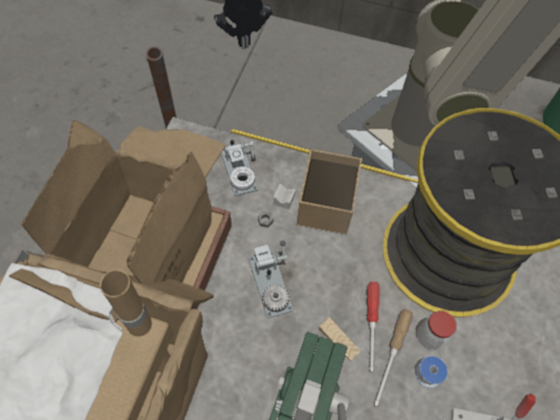

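Both tags lie flat with the ring face up: the bearing's ring is at (343,240) and the bush's at (543,355) in the wrist crop. The gear's bar face is still up at about (263,255) in the scene view, and the arm is clear.

```bash
python3 - <<'E'
from bench import *
hand_in();print(sense()['time'])
E
```

```text
the job is handed in; nothing more can be done
the job is handed in; nothing more can be done
```

I flipped the bronze bush's tag first and then the ball bearing's. Each was done by pushing the crank ball with the outside of the closed fingers until the tag fell over by itself.

- **Tags:** the last wrist and scene pictures, taken just before handing in, show both tags lying flat towards their parts with the ring face up.
- **Left as they were:** in the scene picture the spur gear's tag still has its bar face up. The three parts and the loose things look unmoved, though I judged that by eye and did not measure it.
- **Limits:** wrist force readings stayed under about 2 N. I handed in at about 19 s of the 45 s, with the arm about 350 mm up and clear of everything.

Two things did not go as first worked out:

- **Standing pole:** the pole beside the bush's stand left too little room for the closed gripper, so I turned the gripper 60 degrees before coming down there.
- **Knob positions:** two-camera estimates of the knobs disagreed by 5–8 mm. I used the wrist camera's position for them at the known 85 mm height instead, and contact came where that predicted.

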